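# Close the lamp guard and hold the test dial on its third click

### The job

A xenon lamp lies in the test stand. Lower the stand's raised hinged guard gently all the way down onto its stop, without letting it drop; only then turn the spring-return dial on the test box clockwise past its first two clicks to the third and hold it there against its spring. Finish while still holding the dial on the third click, with the guard down, and leave the lamp and everything else on the counter where they are.

Things in the scene. Friction and masses are not known exactly. Their poses are not given: they have to be found in the camera images.
- guard (a joint): Angle of the guard in rad: 0 = fully down on its stop (level), grows as it opens upward, 1.45 = fully open; it starts raised, between 1.1 and 1.35. The guard is a flat steel frame with a clear pane, 180 mm from hinge to front edge, 300 mm wide, 8 mm thick, 0.4 kg. Its hinge is stiff enough (0.25 N m friction) to hold it above about 0.9 rad; below that it falls shut by its own weight unless it is supported.
- guard_handle (a point): Centre of the guard's handle: a round steel bar 12 mm thick and 122 mm long, parallel to the hinge (along this point's y), held by two 10 mm thick arms at 55 mm either side of the centre, 42 mm beyond the guard's front edge in the plane of the guard. It circles the hinge line at 222 mm. With the guard down it is 81 mm above the counter, in front of the stand; with the guard raised it is at the top and can be pinched from above.
- guard_hinge (a point): Middle of the guard's hinge line, fixed on the stand, 75 mm above the counter on the stand's far (+x) rim. Its axes are the stand's; the hinge line runs along its y. The handle's centre lies, at guard angle a, at x = -0.222 cos a + 0.006 sin a, z = 0.222 sin a + 0.006 cos a from here (m, stand's axes).
- guard_stand: The lamp test stand, fixed: a grey open steel tray 180 (x) by 300 (y) by 75 mm high with two black V cradles inside; origin at the centre of its underside, hinge on the +x side, open front edge towards -x (roughly towards the robot). Its yaw varies.
- lamp: Xenon lamp in a blue polymer sleeve, 250 mm long, 44 mm thick, lying along y in the stand's cradles under the guard; origin at its middle. To be left as it lies.
- test_box: The test box, fixed: grey steel, 140 by 140 by 60 mm high, stands to the left or to the right of the lamp stand; origin at the centre of its underside. The dial sits in the middle of its top (axis vertical); white raised marks on the top show the dial's positions: a bar for rest, then one, two and three pips, at 0.525, 0.175, -0.175 and -0.525 rad about z from the box's x axis.
- dial_grip (a point): On the dial's axis at a good height to pinch it, 94 mm above the counter. The dial is a black disc of 68 mm diameter, its top 70 mm above the counter, with an upright bar grip 60 mm long, 14 mm thick, from 70 to 106 mm above the counter. The bar lies along this point's x axis; the end with the white line (+x) is the pointer and points at the rest mark at the start.
- dial (a joint): Turn of the dial in rad: 0 = rest, grows clockwise as seen from above. Clicks (detents) at 0.35, 0.70 and 1.05; hard stop at 1.15, just past the third. A spring drives it back to rest from any position when let go: 0.07 N m at rest, 0.11 N m at the third, and up to about 0.04 N m more to get over the humps between clicks.
- parts_box: Steel parts box, 164 by 124 by 69 mm high, with a spring latch on its front; stands on the side of the lamp stand where the test box is not. Fixed bystander; origin at the centre of its underside.
- cathode_cap: Bronze cathode cap, 32 mm diameter, 32 mm high, loose on the counter in front of the stand. Bystander; origin at the centre of its underside.
- standoff: White ceramic standoff, 28 mm diameter, 40 mm high, loose on the counter in front of the stand. Bystander; origin at the centre of its underside.
- hex_driver: Red-handled hex driver, 220 mm long, 26 mm thick, lying at the back left. Bystander; origin under the front end of its handle.
- spanner: Steel spanner, about 180 mm long, lying at the back right. Bystander; origin at the middle of its underside.
Not all that is in view belongs to the job. What is shaped like the test_box but yellow is not meant.

How it is judged:
By the outcome, as a careful person would: the job done as asked, in the order asked, and still so for the second after the job is handed in, while the arm keeps its last pose, push and grip.
It also fails if it takes over 62 s, if anything falls off the work surface, if the arm or the gripper's body presses on something with over 40 N, if the wrist force passes 120 N, or if a joint passes its speed limit or range.

### The arm

A 7-joint arm with a two-finger parallel gripper is mounted at the origin on the work surface. World frame = base frame: x ahead of the robot, y to its left, z up, the work surface at z = 0. Lengths are in m, angles in rad, forces in N, time in s.
With the tool pointing down it reaches from about 0.425 to 0.95 m from the base axis. Payload 4.7 kg.
Tool frame: the origin (TCP) lies at the very end of the fingers, on their centre line; the grasp point (between the pads) lies 19 mm behind it; z points along the fingers, y is the direction in which the jaws open and shut (so a half turn about z gives the same grasp; the last joint's range is limited). The gripper opens to 87 mm and grips with 3 to 60 N. Pads are 19 mm wide; open, the fingers measure 117 mm over their backs; the gripper's body (75 mm by 190 mm) begins 51 mm behind the grasp point.
Start: joints at [1.172, 0.469, -0.049, 1.532, 0.024, 1.141, -0.082], TCP at [0.244, -0.629, 0.223] pointing down, gripper open.
Joint ranges: [-2.59, 2.59], [-0.33, 1.99], [-1.39, 1.29], [0.1, 2.45], [-1.04, 4.18], [0.21, 1.99], [-2.66, 2.66]. Speed limits (rad/s): [2.57, 2.57, 3.14, 3.14, 3.14, 3.14, 3.14].

### API

Orientations are given as a unit quaternion [x, y, z, w].
In Python, from bench import ctrl gives the robot as it stands.
- The arm moves only by the tool drive_tool, never from a script. Its argument "series" is a list of rows, each a list of 3 entries, a list of its own where there are three numbers: the turn, a rotation vector about the world's x, y, z normalised to -1 to 1, where 1 is pi rad, then the shift along the world's x, y, z normalised to -1 to 1, where 1 is 0.5 m, then the gripper command: -1 is shut, 1 is fully open, values between are in proportion. A call has 1 to 5 rows; each row shifts and turns the commanded pose from where the row before left it; what a row does not reach is not made up. A row lasts 1/12 s, in which the tool goes at most 41.7 mm and 7.16 degrees, less where a joint would pass 70% of its speed; a pose out of reach is approached as far as the arm can. A call with a number of a shift or a turn outside -1 to 1 is refused whole. A call with a gripper value outside its range is refused whole. The fingers move at their own pace and stop on an object; "force" is the grip in N (left out, the last holds). Time passes only in rows, so rows that do not move let the fingers close. It gives the time, the measured TCP pose, the force and the opening at its end, in the units of the state.
- ctrl.observe(): the state, without advancing time (a new reading comes with each control period).
- ctrl.snapshot(name): name is "scene" or "top"; returns the picture (480x640x3 uint8, red, green, blue); there is no depth.
- ctrl.camera_params(name): a dict with "mtx" (3x3 intrinsics, pixels), "dist_coeffs" ([k1, k2, p1, p2, k3] as OpenCV has them; the pictures are not rectified), "origin" and "rotation" of the camera in the world. Camera axes: x right, y down, z forward; pixel columns grow to the right and rows downward; lengths in m; the calibration is good to about 2 mm. A picture is of the moment at which its call begins. camera_params takes no time and is no camera call.
- ctrl.close_job(): hands the job in, once; it reports no verdict.
The state is a dict: "clock": time; "q": joint angles; "joint_vel": joint speeds; "effort": joint torques, N m; "position": TCP position; "orientation": TCP orientation; "ft_force": force on the tool from outside, world axes, zero at the start; "moment": the same for the moment, N m; "opening": finger opening in m.
Only numpy, scipy, OpenCV 4.12 (cv2) and the standard library are available. Lean on these libraries where they do the work, as an engineer would, in place of code of your own. Each camera call takes 0.05 s, during which the arm holds its last target. There are 200 camera calls.

## Working session

There is one attempt and no reset: what is moved stays moved. The work goes in short steps, Python scripts to look and compute and a tool call to move; the robot and the scene stay as the last step left them, time stands still between calls to the robot, and variables do not carry over. Pictures are saved under pics/ and viewed, about 8 in all and at most 12, crops included, and the job is handed in when it is done.

Besides the shell and the picture viewer there is one more tool, called after "Request:" in YAML: its name, and indented under it one key for each argument. drive_tool: Moves the arm, as the interface text tells. Scaled input: -1 to 1 covers 0.5 m each way for a shift and pi rad each way for a turn. Its arguments: {"type":"object","properties":{"series":{"type":"array","items":{"type":"array"}},"force":{"type":"number"}},"required":["series"]}

```bash
mkdir -p pics; ls
python3 - <<'E'
from bench import ctrl
import cv2,numpy as np
for n in("scene","top"):
    cv2.imwrite(f"pics/{n}0.png",ctrl.snapshot(n)[:,:,::-1])
    p=ctrl.camera_params(n);print(n,{k:np.round(v,4).tolist() for k,v in p.items()})
print(ctrl.observe())
E
```

```text
pics
scene {'mtx': [[441.7459, 0.0, 320.7785], [0.0, 441.7459, 234.1511], [0.0, 0.0, 1.0]], 'dist_coeffs': [-0.0319, 0.0, 0.0, 0.0, 0.0], 'origin': [0.9036, -0.6379, 0.6532], 'rotation': [0.8545, 0.2526, -0.1348, -0.4335]}
top {'mtx': [[466.9861, 0.0, 319.6265], [0.0, 466.9861, 237.7462], [0.0, 0.0, 1.0]], 'dist_coeffs': [-0.0031, 0.0, 0.0, 0.0, 0.0], 'origin': [0.3153, 0.01, 1.0394], 'rotation': [-0.7028, 0.7064, -0.0675, 0.0499]}
{'clock': 0.1, 'q': array([ 1.17210371,  0.46934138, -0.04857617,  1.53356655,  0.02412018,
        1.14098069, -0.08231016]), 'joint_vel': array([ 0.00128522, -0.00077758, -0.00156402, -0.00364474, -0.00025293,
        0.00167602,  0.00062409]), 'effort': array([ 3.00869369e-04, -5.09169066e+01, -8.14974122e-02, -2.36830741e+01,
       -6.15276955e-02,  3.44226114e-02,  5.52320864e-05]), 'position': array([ 0.24376564, -0.62887924,  0.22162074]), 'orientation': array([ 9.82954009e-01,  1.83849628e-01, -1.98902302e-04, -8.31453394e-04]), 'ft_force': array([ 0.36503729,  0.25037146, -0.03082836]), 'moment': array([ 0.02125069, -0.04959868,  0.0276232 ]), 'opening': 0.08697019539601161}
```

View pics/scene0.png

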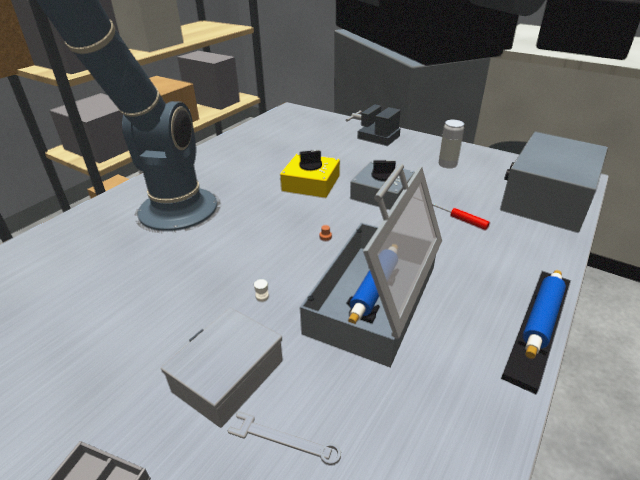

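View pics/top0.png

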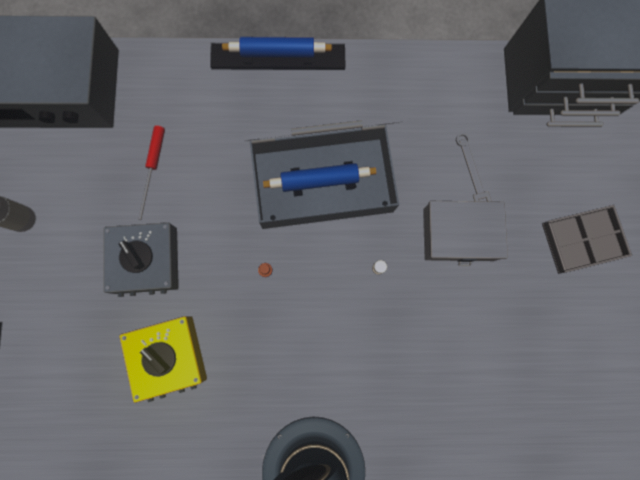

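The scene view shows the raised guard (handle ~(397,190)), the grey test box ~(382,180) behind the yellow one, and the standoff and cap in front of the stand. In the top view the stand is at ~(323,177), the test box at ~(137,258) with its dial at ~(136,256), and the guard handle at ~(328,128). I'll zoom in.

```bash
cat > h.py <<'E'
import numpy as np,cv2
from scipy.spatial.transform import Rotation as R
from bench import ctrl
def ray(n,px):
    p=ctrl.camera_params(n)
    u=cv2.undistortPoints(np.array(px,float).reshape(-1,1,2),np.array(p["mtx"]),np.array(p["dist_coeffs"])).reshape(-1,2)
    return np.array(p["origin"]),R.from_quat(p["rotation"]).apply(np.c_[u,np.ones(len(u))])
def onz(n,px,z):
    o,d=ray(n,px);return o+d*((z-o[2])/d[:,2])[:,None]
def proj(n,P):
    p=ctrl.camera_params(n);r=R.from_quat(p["rotation"]).inv()
    return cv2.projectPoints(np.array(P,float).reshape(-1,3),r.as_rotvec(),-r.apply(p["origin"]),np.array(p["mtx"]),np.array(p["dist_coeffs"]))[0].reshape(-1,2)
E
python3 - <<'E'
import cv2,numpy as np
t=cv2.imread("pics/top0.png");s=cv2.imread("pics/scene0.png")
a=cv2.resize(t[110:235,235:405],None,fx=4,fy=4,interpolation=3)[:,:680]
b=cv2.resize(t[215:300,95:180],(400,400))  # x4.706
cv2.imwrite("pics/c1.png",a)
c=cv2.resize(s[150:310,350:450],(375,600),interpolation=3) # 3.75
o=np.zeros((600,790,3),np.uint8);o[:400,:400]=b;o[:,405:780]=c
cv2.imwrite("pics/c2.png",o)
E
```

```text
(no output)
```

View pics/c1.png

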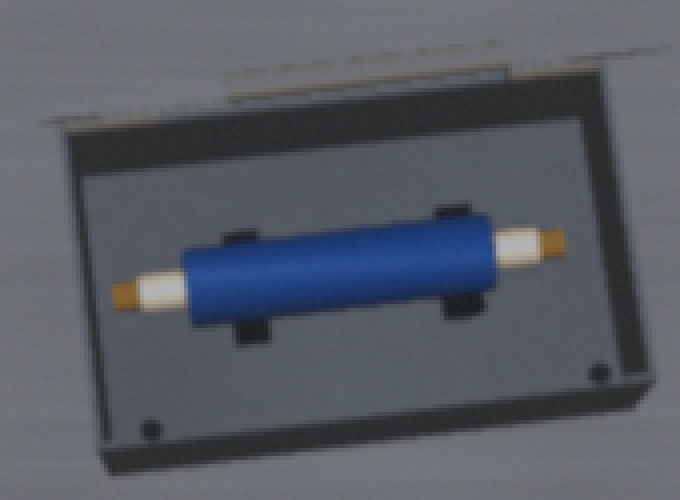

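View pics/c2.png

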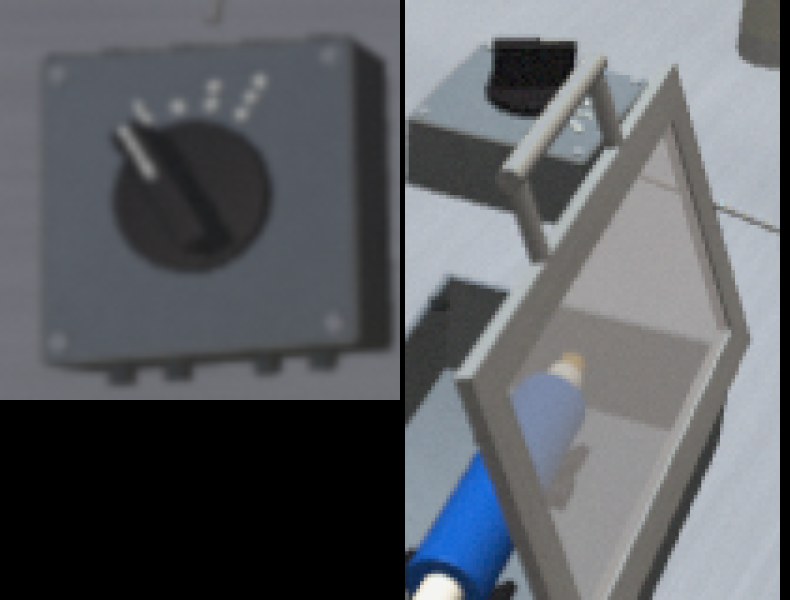

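The crops show the tray rim corners at crop1 (102,452), (652,380), (605,70), (65,128). In crop2 the box screws are at (57,73), (328,53), (333,323), (57,343), the dial's white line runs (122,130)-(153,178), and the handle ends are at (513,170) and (598,65).

Run:
```python
from h import *
np.set_printoptions(precision=4,suppress=True)
off=lambda P,s,x,y:[(x+u/s,y+v/s) for u,v in P]
rim=onz("top",off([(102,452),(652,380),(605,70),(65,128)],4,235,110),.075)
print("rim",rim[:,:2], [np.linalg.norm(rim[i]-rim[i-1]) for i in range(4)])
scr=onz("top",off([(57,73),(328,53),(333,323),(57,343)],400/85,95,215),.06)
print("scr",scr[:,:2],"c",scr.mean(0))
print("yaw box",np.arctan2(*(scr[0]-scr[3])[1::-1]),np.arctan2(*(scr[1]-scr[2])[1::-1]), 'from y', [np.arctan2(-(a-b)[0],(a-b)[1]) for a,b in((scr[0],scr[1]),(scr[3],scr[2]))])
ln=onz("top",off([(122,130),(153,178)],400/85,95,215),.106);print("pointer",ln,np.arctan2(*(ln[0]-ln[1])[1::-1]))
disc=onz("top",off([(192,196)],400/85,95,215),.068);print("disc",disc)
f=(rim[0]+rim[1])/2;e=rim[0]-rim[1];yaw=np.arctan2(-e[0],e[1]);e2=rim[3]-rim[2]
yaw2=np.arctan2(-e2[0],e2[1]);print("yaw",yaw,yaw2)
y=(yaw+yaw2)/2;X=np.array([np.cos(y),np.sin(y),0]);Y=np.array([-np.sin(y),np.cos(y),0]);hz=rim.mean(0)+.09*X
print("hinge",hz,"fromfront",f+.18*X)
hp=off([(513-405,170),(598-405,65)],3.75,350,150)
for a in np.arange(1.05,1.4,.05):
    c=hz+X*(-.222*np.cos(a)+.006*np.sin(a))+np.array([0,0,.222*np.sin(a)+.006*np.cos(a)])
    print(a,c,proj("scene",[c-.061*Y,c+.061*Y]).ravel(),proj("top",[c-.061*Y,c+.061*Y]).ravel())
print(hp)
for n,o in(("cap",(265,270)),("standoff",(380,267))):print(n,onz("top",[o],.03))
```

```text
rim [[ 0.5088  0.1093]
 [ 0.5472 -0.1821]
 [ 0.7214 -0.1624]
 [ 0.6874  0.1317]] [np.float64(0.1799512436638121), np.float64(0.2938640159203049), np.float64(0.17527401208800358), np.float64(0.29599919263355035)]
scr [[0.4964 0.4335]
 [0.5052 0.3132]
 [0.3839 0.3053]
 [0.3758 0.4253]] c [0.4403 0.3693 0.06  ]
yaw box 0.06716325699280237 0.06522508381641509 from y [np.float64(0.07330388286178247), np.float64(0.06768037131995597)]
pointer [[0.4632 0.3845 0.106 ]
 [0.4425 0.3702 0.106 ]] 0.606175748717863
disc [[0.4396 0.3673 0.068 ]]
yaw 0.13104764834861804 0.11515771058053462
hinge [ 0.7055 -0.0148  0.075 ] fromfront [ 0.7067 -0.0143  0.075 ]
1.05 [ 0.6011 -0.0278  0.2706] [356.6633 199.9666 381.906  168.6119] [364.3021 144.093  294.3346 152.2436]
1.1 [ 0.6109 -0.0265  0.2756] [362.3949 198.6993 387.2065 167.2365] [363.8125 137.6079 293.5498 145.7473]
1.1500000000000001 [ 0.621  -0.0253  0.2801] [368.3519 197.7077 392.6935 166.1129] [363.2648 131.0523 292.7511 139.1747]
1.2000000000000002 [ 0.6312 -0.024   0.2841] [374.5195 197.0026 398.3529 165.2509] [362.6606 124.4553 291.9421 132.5546]
1.2500000000000002 [ 0.6417 -0.0227  0.2876] [380.8812 196.5939 404.1692 164.6594] [362.0024 117.8465 291.1263 125.9169]
1.3000000000000003 [ 0.6523 -0.0214  0.2905] [387.4187 196.4905 410.1254 164.3465] [361.2928 111.2559 290.3074 119.292 ]
1.3500000000000003 [ 0.6631 -0.0201  0.2929] [394.1121 196.7    416.2034 164.3191] [360.5348 104.7139 289.4891 112.7103]
[(378.8, 195.33333333333334), (401.4666666666667, 167.33333333333334)]
cap [[0.4143 0.1028 0.03  ]]
standoff [[ 0.4196 -0.1468  0.03  ]]
```

Guard angle is about 1.2 rad, with the handle at ≈(0.632, -0.024, 0.284). I'll approach above it at z≈0.35, jaws along the stand's x.

Request:
drive_tool:
  series:
    - [[0,0,0.01],[0.02,0.03,0.02],1]
    - [[0,0,0.021],[0.04,0.06,0.02],1]
    - [[0,0,0.021],[0.04,0.06,0.02],1]
    - [[0,0,0.021],[0.04,0.06,0.02],1]
    - [[0,0,0.021],[0.04,0.06,0.02],1]
  force: 25

```text
clock: 0.52
position: [0.3352, -0.4919, 0.2733]
orientation: [0.944, 0.329, 0.0, -0.0]
ft_force: [0.8, -0.3, -0.1]
opening: 0.0873
```

Request:
drive_tool:
  series:
    - [[0,0,0.021],[0.04,0.06,0.02],1]
    - [[0,0,0.021],[0.04,0.06,0.02],1]
    - [[0,0,0.021],[0.04,0.06,0.02],1]
    - [[0,0,0.021],[0.04,0.06,0.02],1]
    - [[0,0,0.021],[0.04,0.06,0.02],1]

```text
clock: 0.93
position: [0.4348, -0.3416, 0.3235]
orientation: [0.878, 0.479, -0.0, 0.0]
ft_force: [0.7, -0.2, 0.7]
opening: 0.087
```

Request:
drive_tool:
  series:
    - [[0,0,0.021],[0.04,0.06,0.02],1]
    - [[0,0,0.021],[0.04,0.06,0.02],1]
    - [[0,0,0.021],[0.04,0.06,0.02],1]
    - [[0,0,0.021],[0.04,0.06,0],1]
    - [[0,0,0.021],[0.04,0.06,0],1]

```text
clock: 1.35
position: [0.5348, -0.1917, 0.3539]
orientation: [0.787, 0.617, 0.0, 0.001]
ft_force: [0.6, -0.4, 0.3]
opening: 0.0871
```

Request:
drive_tool:
  series:
    - [[0,0,0.023],[0.04,0.067,0],1]
    - [[0,0,0.023],[0.04,0.067,0],1]
    - [[0,0,0.023],[0.04,0.067,0],1]
    - [[0,0,0.023],[0.04,0.067,0],1]
    - [[0,0,0.023],[0.034,0.067,0],1]

```text
clock: 1.77
position: [0.6314, -0.0242, 0.3529]
orientation: [0.663, 0.748, 0.0, 0.0]
ft_force: [0.4, 0.9, 0.5]
opening: 0.0871
```

Run:
```python
from h import *
s=ctrl.snapshot("scene")[:,:,::-1];print(ctrl.observe()["position"],ctrl.observe()["orientation"])
cv2.imwrite("pics/c3.png",cv2.resize(s[90:290,310:470],(480,600),interpolation=3))
```

```text
[ 0.63303529 -0.01408383  0.35250843] [ 0.65794491  0.75305406  0.00374359 -0.00201385]
```

View pics/c3.png

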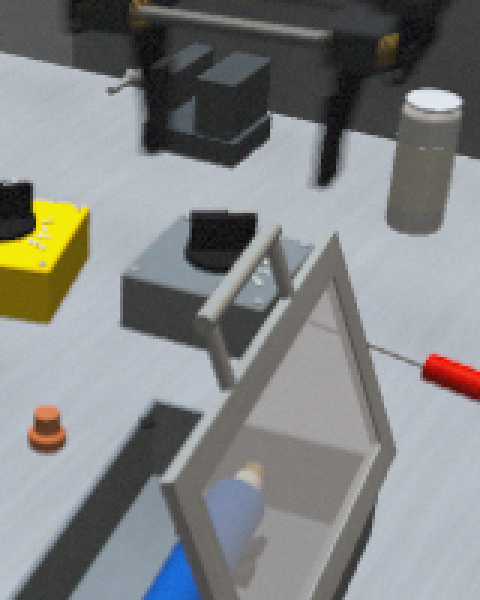

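The view shows the open fingers (tips at crop (150,150) and (323,185)) straddling the handle (~(240,272)) from above. Next I descend and close lightly.

Request:
drive_tool:
  series:
    - [[0,0,0],[0,-0.01,-0.04],1]
    - [[0,0,0],[0,0,-0.04],1]
    - [[0,0,0],[0,0,-0.04],1]
    - [[0,0,0],[0,0,-0.035],1]
    - [[0,0,0],[0,0,-0.015],1]

```text
clock: 2.23
position: [0.6291, -0.0315, 0.2651]
orientation: [0.665, 0.747, -0.002, -0.002]
ft_force: [-0.3, -0.3, 0.6]
opening: 0.0872
```

Request:
drive_tool:
  series:
    - [[0,0,0],[0,0,0],1]
    - [[0,0,0],[0,0,0],-0.3]
    - [[0,0,0],[0,0,0],-0.5]
    - [[0,0,0],[0,0,0],-0.5]
    - [[0,0,0],[0,0,0],-0.5]
  force: 5

```text
clock: 2.65
position: [0.6315, -0.0317, 0.2688]
orientation: [0.665, 0.747, 0.001, 0.001]
ft_force: [-0.8, -0.8, -0.3]
opening: 0.0679
```

Run:
```python
from h import *
s=ctrl.snapshot("scene")[:,:,::-1];o=ctrl.observe();print({k:np.round(o[k],4) for k in("position","orientation","ft_force","opening")})
cv2.imwrite("pics/c4.png",cv2.resize(s[90:290,310:470],(480,600),interpolation=3))
```

```text
{'position': array([ 0.6314, -0.0318,  0.2685]), 'orientation': array([6.652e-01, 7.467e-01, 5.000e-04, 6.000e-04]), 'ft_force': array([ 0.2454, -0.3195, -1.0027]), 'opening': np.float64(0.064)}
```

View pics/c4.png

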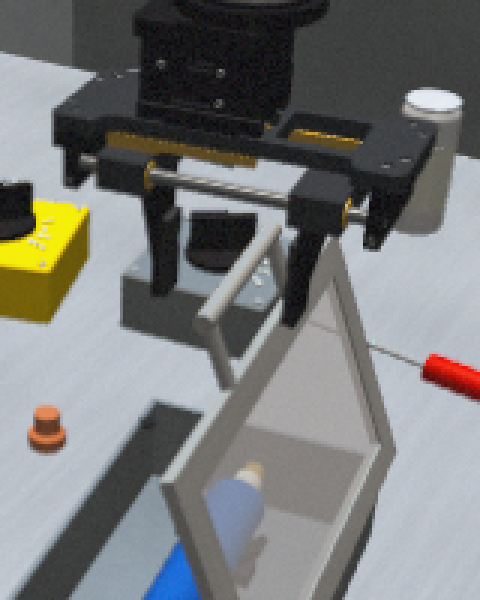

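Fingers straddle the bar (tips at crop ~(160,290) and (293,320)), so I'll finish closing.

Request:
drive_tool:
  series:
    - [[0,0,0],[0,0,0],-0.6]
    - [[0,0,0],[0,0,0],-1]
    - [[0,0,0],[0,0,0],-1]
    - [[0,0,0],[0,0,0],-1]
    - [[0,0,0],[0,0,0],-1]
  force: 20

```text
clock: 3.12
position: [0.631, -0.0319, 0.2676]
orientation: [0.665, 0.747, 0.0, -0.0]
ft_force: [0.3, -0.1, -0.0]
opening: 0.031
```

Request:
drive_tool:
  series:
    - [[0,0,0],[0,0,0],-1]
    - [[0,0,0],[0,0,0],-1]
    - [[0,0,0],[0,0,0],-1]
    - [[0,0,0],[0,0,0],-1]
    - [[0,0,0],[0,0,0],-1]

```text
clock: 3.53
position: [0.6312, -0.0319, 0.2675]
orientation: [0.665, 0.747, 0.0, 0.0]
ft_force: [0.7, 0.1, -0.6]
opening: 0.011
```

Run:
```python
import numpy as np
a=np.r_[np.linspace(1.195,.15,31),np.linspace(.135,0,10)]
y=.123;l=-.222*np.cos(a)+.006*np.sin(a);z=.222*np.sin(a)+.006*np.cos(a)
P=np.c_[l*np.cos(y),l*np.sin(y),z]
for i in range(0,40,5):
    print(a[i+5].round(3),((P[i+5]-P[i])/5/.5).round(4),"first/last",((P[i+1]-P[i])/.5).round(4),((P[i+5]-P[i+4])/.5).round(4),"reach",(P[i+5]-P[0]+[.6312,-.0319,.2675]).round(4))
```

```text
1.021 [-0.0139 -0.0017 -0.0065] first/last [-0.0143 -0.0018 -0.0055] [-0.0134 -0.0017 -0.0075] reach [ 0.5964 -0.0362  0.2512]
0.847 [-0.0126 -0.0016 -0.0089] first/last [-0.0132 -0.0016 -0.008 ] [-0.0119 -0.0015 -0.0097] reach [ 0.565  -0.0401  0.2291]
0.672 [-0.0109 -0.0013 -0.0109] first/last [-0.0116 -0.0014 -0.0101] [-0.0101 -0.0012 -0.0117] reach [ 0.5379 -0.0434  0.2018]
0.498 [-0.0088 -0.0011 -0.0126] first/last [-0.0097 -0.0012 -0.012 ] [-0.0079 -0.001  -0.0132] reach [ 0.5158 -0.0462  0.1702]
0.324 [-0.0065 -0.0008 -0.014 ] first/last [-0.0075 -0.0009 -0.0135] [-0.0055 -0.0007 -0.0144] reach [ 0.4996 -0.0482  0.1352]
0.15 [-0.004  -0.0005 -0.0149] first/last [-0.005  -0.0006 -0.0146] [-0.003  -0.0004 -0.0152] reach [ 0.4896 -0.0494  0.0979]
0.075 [-0.0009 -0.0001 -0.0066] first/last [-0.0011 -0.0001 -0.0066] [-0.0007 -0.0001 -0.0066] reach [ 0.4873 -0.0497  0.0814]
0.0 [-0.0004 -0.0001 -0.0066] first/last [-0.0006 -0.0001 -0.0066] [-0.0002 -0.     -0.0067] reach [ 0.4862 -0.0498  0.0648]
```

Request:
drive_tool:
  series:
    - [[0,0,0],[-0.0143,-0.0018,-0.0055],-1]
    - [[0,0,0],[-0.0141,-0.0017,-0.006],-1]
    - [[0,0,0],[-0.0139,-0.0017,-0.0065],-1]
    - [[0,0,0],[-0.0137,-0.0017,-0.007],-1]
    - [[0,0,0],[-0.0134,-0.0017,-0.0075],-1]

```text
clock: 3.95
position: [0.5955, -0.0363, 0.2508]
orientation: [0.665, 0.747, 0.0, 0.0]
ft_force: [4.1, 1.3, -2.6]
opening: 0.0115
```

Request:
drive_tool:
  series:
    - [[0,0,0],[-0.0132,-0.0016,-0.008],-1]
    - [[0,0,0],[-0.0129,-0.0016,-0.0085],-1]
    - [[0,0,0],[-0.0126,-0.0016,-0.0089],-1]
    - [[0,0,0],[-0.0123,-0.0015,-0.0093],-1]
    - [[0,0,0],[-0.0119,-0.0015,-0.0097],-1]

```text
clock: 4.37
position: [0.5645, -0.0403, 0.2288]
orientation: [0.665, 0.747, 0.0, 0.0]
ft_force: [4.0, -1.1, -3.4]
opening: 0.011
```

Run:
```python
from h import *
s=ctrl.snapshot("scene")[:,:,::-1];o=ctrl.observe();print({k:np.round(o[k],4) for k in("position","orientation","ft_force","opening")})
cv2.imwrite("pics/c5.png",cv2.resize(s[90:310,290:470],(490,600),interpolation=3))
```

```text
{'position': array([ 0.5629, -0.0405,  0.2276]), 'orientation': array([ 6.652e-01,  7.466e-01, -8.000e-04, -6.000e-04]), 'ft_force': array([ 3.6672, -0.7092, -5.9963]), 'opening': np.float64(0.011)}
```

View pics/c5.png

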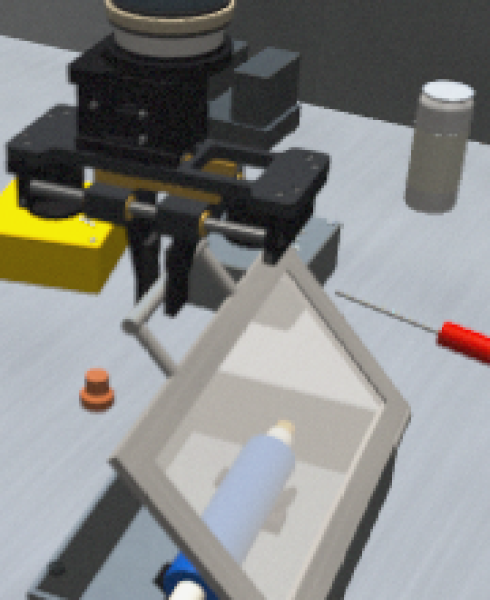

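The guard is following, with its handle between the pads at crop ~(170,290). Continuing along the arc.

Request:
drive_tool:
  series:
    - [[0,0,0],[-0.0116,-0.0014,-0.0101],-1]
    - [[0,0,0],[-0.0112,-0.0014,-0.0105],-1]
    - [[0,0,0],[-0.0109,-0.0013,-0.0109],-1]
    - [[0,0,0],[-0.0105,-0.0013,-0.0113],-1]
    - [[0,0,0],[-0.0101,-0.0012,-0.0117],-1]

```text
clock: 4.83
position: [0.5378, -0.0437, 0.2015]
orientation: [0.665, 0.747, 0.0, 0.001]
ft_force: [6.4, -1.0, -4.2]
opening: 0.0112
```

Request:
drive_tool:
  series:
    - [[0,0,0],[-0.0097,-0.0012,-0.012],-1]
    - [[0,0,0],[-0.0093,-0.0011,-0.0123],-1]
    - [[0,0,0],[-0.0088,-0.0011,-0.0126],-1]
    - [[0,0,0],[-0.0084,-0.001,-0.0129],-1]
    - [[0,0,0],[-0.0079,-0.001,-0.0132],-1]

```text
clock: 5.25
position: [0.5166, -0.0464, 0.1704]
orientation: [0.665, 0.747, 0.001, 0.001]
ft_force: [7.1, -2.2, -4.3]
opening: 0.0108
```

Request:
drive_tool:
  series:
    - [[0,0,0],[-0.0075,-0.0009,-0.0135],-1]
    - [[0,0,0],[-0.007,-0.0008,-0.0138],-1]
    - [[0,0,0],[-0.0065,-0.0008,-0.014],-1]
    - [[0,0,0],[-0.006,-0.0008,-0.0142],-1]
    - [[0,0,0],[-0.0055,-0.0007,-0.0144],-1]

```text
clock: 5.67
position: [0.5013, -0.0483, 0.1359]
orientation: [0.665, 0.747, 0.002, 0.002]
ft_force: [6.1, -0.9, -3.0]
opening: 0.0108
```

Request:
drive_tool:
  series:
    - [[0,0,0],[-0.005,-0.0006,-0.0146],-1]
    - [[0,0,0],[-0.0045,-0.0005,-0.0147],-1]
    - [[0,0,0],[-0.004,-0.0005,-0.0149],-1]
    - [[0,0,0],[-0.0035,-0.0005,-0.015],-1]
    - [[0,0,0],[-0.003,-0.0004,-0.0152],-1]

```text
clock: 6.08
position: [0.4922, -0.0495, 0.0991]
orientation: [0.665, 0.747, 0.002, 0.002]
ft_force: [6.7, -1.2, -1.2]
opening: 0.0114
```

Request:
drive_tool:
  series:
    - [[0,0,0],[-0.0011,-0.0001,-0.0066],-1]
    - [[0,0,0],[-0.001,-0.0001,-0.0066],-1]
    - [[0,0,0],[-0.0009,-0.0001,-0.0066],-1]
    - [[0,0,0],[-0.0008,-0.0001,-0.0066],-1]
    - [[0,0,0],[-0.0007,-0.0001,-0.0066],-1]

```text
clock: 6.5
position: [0.4904, -0.0497, 0.0829]
orientation: [0.665, 0.747, 0.002, 0.003]
ft_force: [6.6, -0.9, -0.8]
opening: 0.0113
```

Request:
drive_tool:
  series:
    - [[0,0,0],[-0.0006,0,-0.0066],-1]
    - [[0,0,0],[-0.0005,-0.0001,-0.0066],-1]
    - [[0,0,0],[-0.0004,0,-0.0066],-1]
    - [[0,0,0],[-0.0003,0,-0.0066],-1]
    - [[0,0,0],[0,0,0],-1]

```text
clock: 6.92
position: [0.4898, -0.0496, 0.0711]
orientation: [0.665, 0.747, 0.002, 0.003]
ft_force: [3.4, -1.8, 10.9]
opening: 0.0115
```

Request:
drive_tool:
  series:
    - [[0,0,0],[0,0,-0.004],-1]
    - [[0,0,0],[0,0,-0.004],-1]
    - [[0,0,0],[0,0,0],-1]
    - [[0,0,0],[0,0,0],-1]

```text
clock: 7.25
position: [0.4898, -0.0494, 0.0682]
orientation: [0.665, 0.747, 0.002, 0.003]
ft_force: [0.9, -1.2, 20.2]
opening: 0.0115
```

Run:
```python
from h import *
s=ctrl.snapshot("scene")[:,:,::-1];o=ctrl.observe();print({k:np.round(o[k],4) for k in("position","orientation","ft_force","opening")})
cv2.imwrite("pics/c6.png",cv2.resize(s[150:380,240:460],(574,600),interpolation=3))
```

```text
{'position': array([ 0.4898, -0.0494,  0.0682]), 'orientation': array([0.6651, 0.7467, 0.002 , 0.0032]), 'ft_force': array([ 0.6271, -0.736 , 21.343 ]), 'opening': np.float64(0.0116)}
```

View pics/c6.png

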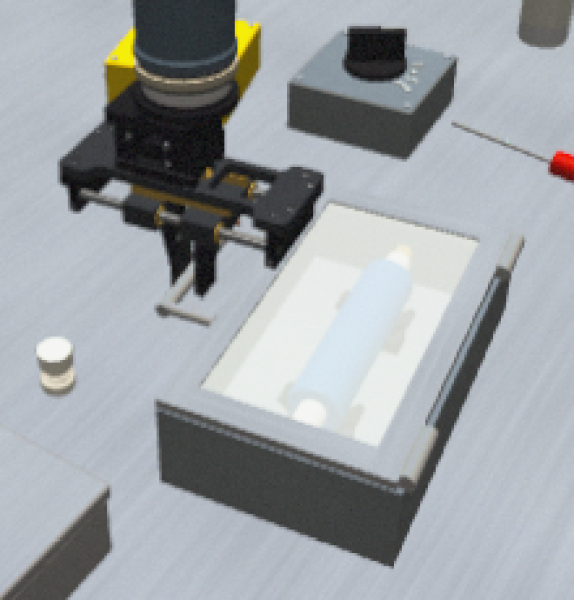

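Guard is lying flat on the tray; its front edge rests flush at crop (160,405)-(330,205), and contact force is 20 N. I'll relax the push, open partway and lift straight up.

Request:
drive_tool:
  series:
    - [[0,0,0],[0,0,0.004],-1]
    - [[0,0,0],[0,0,0.002],-0.35]
    - [[0,0,0],[0,0,0],-0.35]
    - [[0,0,0],[0,0,0],-0.35]
    - [[0,0,0],[0,0,0],-0.35]

```text
clock: 7.72
position: [0.4845, -0.0494, 0.0671]
orientation: [0.665, 0.747, -0.001, -0.001]
ft_force: [-0.1, 0.8, -1.0]
opening: 0.0263
```

Request:
drive_tool:
  series:
    - [[0,0,0],[0,0,0],-0.35]
    - [[0,0,0],[0,0,0.01],-0.35]
    - [[0,0,0],[0,0,0.02],-0.35]
    - [[0,0,0],[0,0,0.03],-0.35]
    - [[0,0,0],[0,0,0.04],-0.35]

```text
clock: 8.13
position: [0.4852, -0.0494, 0.1178]
orientation: [0.665, 0.747, -0.001, -0.001]
ft_force: [0.7, -1.3, 0.5]
opening: 0.0284
```

Request:
drive_tool:
  series:
    - [[0,0,0.0327],[-0.0045,0.0418,0.035],1]
    - [[0,0,0.0327],[-0.0045,0.0418,0.035],1]
    - [[0,0,0.0327],[-0.0045,0.0418,0.035],1]
    - [[0,0,0.0327],[-0.0045,0.0418,0.035],1]
    - [[0,0,0.0327],[-0.0045,0.0418,0.02],1]

```text
clock: 8.55
position: [0.4754, 0.0562, 0.2002]
orientation: [0.451, 0.892, 0.001, 0.001]
ft_force: [0.6, 0.3, -0.2]
opening: 0.0536
```

Request:
drive_tool:
  series:
    - [[0,0,0.0327],[-0.0045,0.0418,0],1]
    - [[0,0,0.0327],[-0.0045,0.0418,0],1]
    - [[0,0,0.0327],[-0.0045,0.0418,0],1]
    - [[0,0,0.0327],[-0.0045,0.0418,0],1]
    - [[0,0,0.0327],[-0.0045,0.0418,0],1]

```text
clock: 8.97
position: [0.4634, 0.1603, 0.1984]
orientation: [0.21, 0.978, -0.0, 0.0]
ft_force: [-0.6, 0.2, 0.0]
opening: 0.0837
```

Request:
drive_tool:
  series:
    - [[0,0,0.0327],[-0.0045,0.0418,0],1]
    - [[0,0,0.0327],[-0.0045,0.0418,0],1]
    - [[0,0,0.0327],[-0.0045,0.0418,0],1]
    - [[0,0,0.0327],[-0.0045,0.0418,0],1]
    - [[0,0,0.0327],[-0.0045,0.0418,0],1]

```text
clock: 9.38
position: [0.4522, 0.2647, 0.1984]
orientation: [-0.045, 0.999, -0.0, 0.0]
ft_force: [-0.3, 0.2, 0.5]
opening: 0.087
```

Request:
drive_tool:
  series:
    - [[0,0,0.0327],[-0.0045,0.0418,0],1]
    - [[0,0,0.0327],[-0.0045,0.0418,0],1]
    - [[0,0,0.0327],[-0.0045,0.0418,0],1]
    - [[0,0,0.0327],[-0.0045,0.0418,0],1]
    - [[0,0,0.0327],[-0.0045,0.0418,0],1]

```text
clock: 9.8
position: [0.4411, 0.369, 0.1983]
orientation: [-0.297, 0.955, -0.0, 0.0]
ft_force: [0.7, 0.2, -0.4]
opening: 0.0873
```

Request:
drive_tool:
  series:
    - [[0,0,0],[0,0,0],1]
    - [[0,0,0],[0,0,0],1]
    - [[0,0,0],[0,0,0],1]

```text
clock: 10.05
position: [0.4414, 0.3675, 0.1977]
orientation: [-0.294, 0.956, -0.001, -0.0]
ft_force: [-0.3, -0.3, -0.1]
opening: 0.0869
```

Run:
```python
from h import *
o=ctrl.observe();print({k:np.round(o[k],4) for k in("q","position","orientation","ft_force","opening")})
p=R.from_quat(o["orientation"]).as_matrix();print("ydir",np.arctan2(p[1,1],p[0,1]))
```

```text
{'q': array([ 0.0044,  0.5519, -1.0784,  1.7644,  0.5308,  1.1526,  0.9298]), 'position': array([0.4414, 0.3675, 0.1977]), 'orientation': array([-2.944e-01,  9.557e-01, -6.000e-04, -1.000e-04]), 'ft_force': array([-0.2599, -0.2808, -0.1172]), 'opening': np.float64(0.0869)}
ydir 2.1684666471133527
```

Request:
drive_tool:
  series:
    - [[0,0,0],[-0.002,0.002,-0.055],1]
    - [[0,0,0],[0,0,-0.055],1]
    - [[0,0,0],[0,0,-0.055],1]
    - [[0,0,0],[0,0,-0.045],1]
    - [[0,0,0],[0,0,-0.027],1]

```text
clock: 10.47
position: [0.4403, 0.3665, 0.0767]
orientation: [-0.294, 0.956, -0.002, -0.001]
ft_force: [-0.4, 0.0, 0.9]
opening: 0.0868
```

Request:
drive_tool:
  series:
    - [[0,0,0],[0,0,0],-1]
    - [[0,0,0],[0,0,0],-1]
    - [[0,0,0],[0,0,0],-1]
    - [[0,0,0],[0,0,0],-1]
    - [[0,0,0],[0,0,0],-1]
  force: 20

```text
clock: 10.88
position: [0.4409, 0.37, 0.0804]
orientation: [-0.295, 0.956, 0.0, 0.001]
ft_force: [-0.0, -0.3, -0.9]
opening: 0.0611
```

Request:
drive_tool:
  series:
    - [[0,0,0],[0,0,0],-1]
    - [[0,0,0],[0,0,0],-1]
    - [[0,0,0],[0,0,0],-1]
    - [[0,0,0],[0,0,0],-1]
    - [[0,0,0],[0,0,0],-1]

```text
clock: 11.3
position: [0.4403, 0.3694, 0.079]
orientation: [-0.295, 0.955, 0.0, -0.0]
ft_force: [-0.1, -0.3, 0.1]
opening: 0.028
```

Request:
drive_tool:
  series:
    - [[0,0,0],[0,0,0],-1]
    - [[0,0,0],[0,0,0],-1]
  force: 45

```text
clock: 11.47
position: [0.4407, 0.3686, 0.079]
orientation: [-0.295, 0.955, -0.001, 0.0]
ft_force: [4.0, -5.6, 3.8]
opening: 0.015
```

Run:
```python
from h import *
s=ctrl.snapshot("scene")[:,:,::-1];t=ctrl.snapshot("top")[:,:,::-1];o=ctrl.observe();print({k:np.round(o[k],4) for k in("clock","q","position","orientation","ft_force","moment","opening")})
p=R.from_quat(o["orientation"]).as_matrix();print("ydir",np.arctan2(p[1,1],p[0,1]))
cv2.imwrite("pics/c7.png",np.hstack([cv2.resize(s[110:260,320:470],(400,400)),cv2.resize(t[190:320,70:200],(400,400))]))
```

```text
{'clock': np.float64(11.5667), 'q': array([-0.0844,  0.6788, -0.9614,  1.8701,  0.6805,  0.9628,  0.8107]), 'position': array([0.4411, 0.3682, 0.0789]), 'orientation': array([-0.2945,  0.9556, -0.0012, -0.    ]), 'ft_force': array([ 0.7681, -3.8527,  2.8111]), 'moment': array([-0.5714, -0.4297, -0.0723]), 'opening': np.float64(0.0135)}
ydir 2.1687541134964823
```

View pics/c7.png

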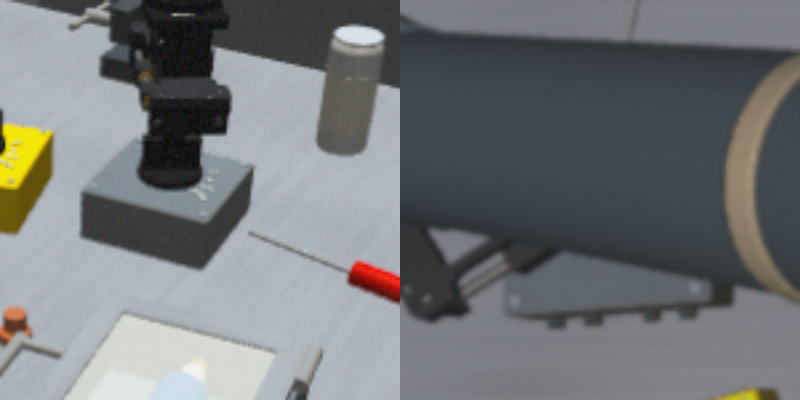

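The bar is gripped at the centre of the dial, opening 13.5 mm. Now I turn clockwise.

Request:
drive_tool:
  series:
    - [[0,0,-0.02],[0,0,0],-1]
    - [[0,0,-0.02],[0,0,0],-1]
    - [[0,0,-0.02],[0,0,0],-1]
    - [[0,0,-0.02],[0,0,0],-1]
    - [[0,0,-0.02],[0,0,0],-1]

```text
clock: 11.98
position: [0.4409, 0.3684, 0.0789]
orientation: [-0.14, 0.99, -0.001, 0.0]
ft_force: [1.6, -3.1, 0.7]
opening: 0.0139
```

Request:
drive_tool:
  series:
    - [[0,0,-0.02],[0,0,0],-1]
    - [[0,0,-0.02],[0,0,0],-1]
    - [[0,0,-0.02],[0,0,0],-1]
    - [[0,0,-0.02],[0,0,0],-1]
    - [[0,0,-0.02],[0,0,0],-1]

```text
clock: 12.4
position: [0.4409, 0.3687, 0.079]
orientation: [0.016, 1.0, -0.0, 0.0]
ft_force: [2.1, -1.1, 0.6]
opening: 0.0139
```

```bash
cat > st.py <<'E'
from h import *
o=ctrl.observe();print({k:np.round(o[k],4) for k in("clock","q","position","orientation","ft_force","moment","opening")})
p=R.from_quat(o["orientation"]).as_matrix();a=np.arctan2(p[1,1],p[0,1]);print("ydir",a,"turn",2.1688-a)
E
python3 st.py
```

```text
{'clock': np.float64(12.4), 'q': array([-0.1737,  0.6148, -0.8159,  1.8748,  0.5674,  0.9006,  0.2725]), 'position': array([0.4409, 0.3687, 0.079 ]), 'orientation': array([ 1.630e-02,  9.999e-01, -5.000e-04,  4.000e-04]), 'ft_force': array([ 2.1423, -1.0541,  0.5999]), 'moment': array([-0.3683, -0.4645,  0.053 ]), 'opening': np.float64(0.0139)}
ydir 1.5382842616616705 turn 0.6305157383383295
```

Request:
drive_tool:
  series:
    - [[0,0,-0.028],[0,0,0],-1]
    - [[0,0,-0.028],[0,0,0],-1]
    - [[0,0,-0.028],[0,0,0],-1]
    - [[0,0,-0.028],[0,0,0],-1]
    - [[0,0,-0.025],[0,0,0],-1]

```text
clock: 12.82
position: [0.441, 0.369, 0.079]
orientation: [0.23, 0.973, 0.0, 0.001]
ft_force: [1.7, -1.7, -0.5]
opening: 0.0137
```

Request:
drive_tool:
  series:
    - [[0,0,0],[0,0,0],-1]
    - [[0,0,0],[0,0,0],-1]
    - [[0,0,0],[0,0,0],-1]

```text
clock: 13.07
position: [0.441, 0.369, 0.079]
orientation: [0.227, 0.974, -0.0, 0.0]
ft_force: [3.3, -2.1, -1.1]
opening: 0.0138
```

```bash
python3 st.py
python3 - <<'E'
from h import *
s=ctrl.snapshot("scene")[:,:,::-1];t=ctrl.snapshot("top")[:,:,::-1]
cv2.imwrite("pics/c8.png",np.hstack([cv2.resize(s[100:400,240:470],(460,600)),cv2.resize(s[150:220,345:420],(330,600-292))if 0 else np.vstack([cv2.resize(s[155:215,345:411],(330,300),interpolation=3),cv2.resize(t[110:310,80:300],(330,300))])]))
E
```

```text
{'clock': np.float64(13.0667), 'q': array([-0.2411,  0.5792, -0.7143,  1.8782,  0.4911,  0.8665, -0.0893]), 'position': array([0.441, 0.369, 0.079]), 'orientation': array([ 2.270e-01,  9.739e-01, -0.000e+00,  5.000e-04]), 'ft_force': array([ 3.255 , -2.0939, -1.0527]), 'moment': array([-0.3515, -0.8277,  0.118 ]), 'opening': np.float64(0.0138)}
ydir 1.1127572807874542 turn 1.0560427192125459
```

View pics/c8.png

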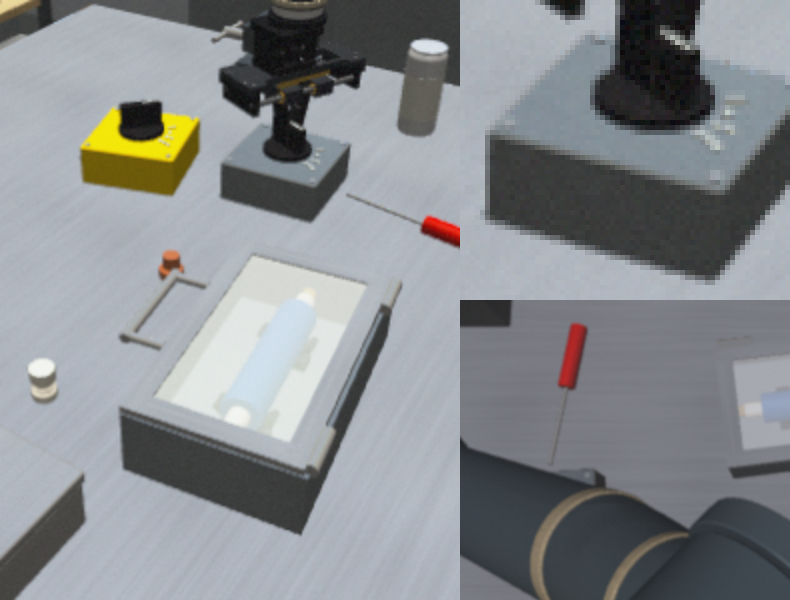

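The guard is flat. The dial's white line is visible at scene px ≈(384.6,161)-(392,164.6), so I'll check its direction as a cross-check.

Run:
```python
from h import *
q=onz("scene",[(384.6,161),(392,164.6)],.106)
c=np.array([.4407,.369]);d=q[1]-q[0]
print(q.round(4),"line dir",np.arctan2(d[1],d[0]),"expected 3rd",.068-.525)
o=c; 
for a in(.65-.525,.068-.175,.068-.525,.068-.625):
    u=np.array([np.cos(a),np.sin(a)]);print(round(a,3),proj("scene",[[*(c+.008*u),.106],[*(c+.03*u),.106]]).round(1).ravel())
```

```text
[[0.4463 0.3649 0.106 ]
 [0.4727 0.3563 0.106 ]] line dir -0.3153377416998278 expected 3rd -0.457
0.125 [386.2 160.5 393.9 162. ]
-0.107 [385.9 160.7 392.8 163. ]
-0.457 [385.2 161.1 390.2 164.2]
-0.557 [385.  161.1 389.3 164.5]
```

My hand-read line (−0.32 ±0.15) lies nearer to the third click than to the second, but it is coarse. I'll re-measure it once with a mask.

```bash
python3 - <<'E'
from h import *
g=ctrl.snapshot("scene").astype(float).mean(2)[157:169,380:397]
print(g.astype(int))
w=np.clip(g-110,0,None);w[8:]=0;yy,xx=np.mgrid[157:169,380:397]
m=np.array([(w*xx).sum(),(w*yy).sum()])/w.sum();C=np.cov(np.c_[xx.ravel(),yy.ravel()].T,aweights=w.ravel())
v=np.linalg.eigh(C)[1][:,1];q=onz("scene",[m-3*v,m+3*v],.106);d=q[1]-q[0];print(m,v,np.arctan(d[1]/d[0]))
E
python3 st.py
```

```text
[[ 25  15  19  19  18  20  15  29  21  23  28  20  68 173 184 178 181]
 [ 11  23  15  22  25  22  23  20  31  21  25  18 108 174 179 180 178]
 [ 13  23  18  20  28  32  29  27  30  27  18  21 141 175 181 180 179]
 [ 13  23  21  26  29  78  64  37  25  23  20  28 168 182 181 182 180]
 [ 20  23  14  16  41 132 123 112  70  29  23  67 171 181 180 182 179]
 [ 12  18  15  24  30  54 135 178 145  93  37 103 172 180 181 181 181]
 [ 15  11  16  23  27  30  33  88 179 152 116 131 170 178 178 178 179]
 [ 17  19  20  30  24  20  23  37  47 101 169 112 126 174 181 181 182]
 [ 20  19  14  22  24  21  22  16  34  41  45  46  28 167 181 181 179]
 [ 22  22  21  25  23  16  25  21  25  28  20  11  22 156 173 174 172]
 [ 21  19  19  25  12  25  23  18  19  14  19  19  27 142 147 153 154]
 [ 14  23  17  22  19  22  21  26  14  15  23  22  52 140 146 148 149]]
[393.44113917 160.86717399] [-0.83461147  0.55083909] 1.4578251034902685
{'clock': np.float64(13.2167), 'q': array([-0.2409,  0.5793, -0.7144,  1.8782,  0.4908,  0.8664, -0.0901]), 'position': array([0.441 , 0.3691, 0.079 ]), 'orientation': array([2.276e-01, 9.738e-01, 1.000e-04, 4.000e-04]), 'ft_force': array([ 3.8769, -1.8122, -0.5073]), 'moment': array([-0.4042, -1.0272,  0.0752]), 'opening': np.float64(0.0135)}
ydir 1.1115532559073995 turn 1.0572467440926006
```

The mask fit was contaminated by the bright background. The printed pixels show the white line running (385,161)→(390,163.7), against a prediction of (385.2,161.1)→(390.2,164.2) for the third click. That agrees, so I'm handing in.

```bash
python3 -c "
from bench import ctrl
print(ctrl.close_job())"
```

```text
the job is handed in; nothing more can be done
None
```

I lowered the guard onto its stop with the handle held the whole way. I then turned the dial clockwise and handed the job in at about 13 s, still gripping it on the third click with a 45 N grip setting.

**Last checks**
- **Guard:** it pressed back with about 20 N at the stop, and it looks flat in the final picture.
- **Dial turn:** the tool had turned 1.057 rad (third click is 1.05, hard stop 1.15). The opening was steady at 13.5–13.9 mm on the 14 mm bar, which suggests no slip.
- **Spring moment:** the vertical moment read 0.118 N m just after the turn and 0.075 N m at the last reading. About 0.11 was expected, and the sensor is noisy.
- **Other objects:** the lamp, cap, standoff and hex driver look unmoved in the pictures. The spanner and parts box were not fully in the last picture.

**Checks that failed or disagreed**
- **Pointer line, by hand:** reading it from the image gave −0.32 rad against −0.457 expected. That method is only good to about 0.15 rad.
- **Pointer line, by mask:** the fit failed because bright background got into it. The raw pixels, read directly, matched the predicted line for the third click to about half a pixel.

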